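# Fit the five-hole jig disc onto the studs of the indexing chuck

### The arm

A 6-joint arm with a two-finger parallel gripper is mounted at the origin on the work surface. World frame = base frame: x ahead of the robot, y to its left, z up, the work surface at z = 0. Lengths are in m, angles in rad, forces in N, time in s.
With the tool pointing down it reaches from about 0.375 to 0.975 m from the base axis. Payload 3.8 kg.
Tool frame: the origin (TCP) lies midway between the tips of the shut fingers; the grasp point (between the pads) lies 19 mm behind it; z points along the fingers, y is the line along which they close (so a half turn about z gives the same grasp; the last joint's range is limited). The gripper opens to 85 mm and grips with 20 to 120 N. Pads are 22 mm wide; open, the fingers measure 114 mm over their backs; the gripper's body (76 mm by 85 mm) begins 54 mm behind the grasp point. The pads swing forward as they close: fully open they stand 13 mm farther back than shut.
Start: joints at [-1.284, 0.264, 1.604, -0, 1.274, -0.037], TCP at [0.215, -0.64, 0.231] pointing down, gripper open.
Joint ranges: [-2.63, 2.63], [-0.94, 2.18], [0.31, 2.57], [-1.31, 4.45], [0, 2.66], [-2.55, 2.55]. Speed limits (rad/s): [2.57, 2.57, 3.14, 3.14, 3.14, 3.14].

### API

Orientations are given as a rotation vector (axis times angle).
In Python, from workcell import read_state, vision, ticket gives the robot as it stands. The module is installed in compiled form; this text tells all that it offers.
- The arm moves only by the tool jog_arm, never from a script. Its arguments are lists of equal length, an entry for each row: "turn": the turn, a rotation vector about the tool's x, y, z in rad, a list of three; "delta_pos": the shift along the tool's x, y, z in m, a list of three; "gripper": the finger opening in m, from 0 to 0.0854. In form: {"turn": [[rx, ry, rz], ...], "delta_pos": [[dx, dy, dz], ...], "gripper": [gripper, ...]}. A call has 1 to 20 rows; each row shifts and turns the commanded pose from where the row before left it, along the tool's axes as they then stand; what a row does not reach is not made up. A row lasts 1/12 s, in which the tool goes at most 41.7 mm and 7.16 degrees, less where a joint would pass 70% of its speed; a pose out of reach is approached as far as the arm can. A call with a gripper value outside its range is refused whole. The fingers move at their own pace and stop on an object; "grip_force" is the grip in N (left out, the last holds). Time passes only in rows, so rows that do not move let the fingers close. It gives the time, the measured TCP pose, the force, the opening and the grip force at its end, in the units of the state.
- read_state(): the state, without advancing time (a new reading comes with each control period).
- vision.read_camera(name): name is "scene" or "side" or "wrist"; returns the picture (420x560x3 uint8, red, green, blue); there is no depth.
- vision.calibration(name): a dict with "vfov" (degrees; the focal length in pixels is half the picture's height over the tangent of half this angle, whatever the lens; pixels are square), "cx", "cy" (the principal point, pixels), "R" (3x3) and "t" (3): a world point X has camera coordinates R X + t; the wrist camera has in their place "mount" (4x4, takes a point from camera to tool coordinates, whose origin is the TCP and whose axes are the flange's). Camera axes: x right, y down, z forward; pixel columns grow to the right and rows downward; lengths in m; the calibration is good to about 2 mm. A picture is of the moment at which its call begins: read the wrist's pose just before it. calibration takes no time and is no camera call.
- ticket.finish_job(): hands the job in; it is judged then, once.
The state is a dict: "time": time; "q": joint angles; "joint_vel": joint speeds; "joint_torque": joint torques, N m; "tool_pos": TCP position; "tcp_rot": TCP orientation; "wrist_force": force on the tool from outside, world axes, zero at the start; "torque": the same for the moment, N m; "width": opening from 0.0 (shut) to 1.0 (fully open); "grip_force": force on a finger pad.
Only numpy, scipy, OpenCV 4.12 (cv2) and the standard library are available. Lean on these libraries where they do the work, as an engineer would, in place of code of your own. Each camera call takes 0.05 s, during which the arm holds its last target. There are 200 camera calls.

### The job

Fit the aluminium jig disc onto the indexing chuck: turn it gently until all five of its holes line up with the five brass studs, then slide it on under control until it is fully home, flat against the chuck's face, and let go. Work by feel: do not let it drop onto the chuck, bang it or lean hard on the studs, and leave the other things on the bench where they are.

Things in the scene. Friction and masses are not known exactly. Their poses are not given: they have to be found in the camera images.
- jig_disc: flat aluminium disc, 120 mm across, 10 mm thick, about 0.5 kg, lying on the 4 mm thick board, red handle up. Origin: centre of the underside; z up through the handle. Five through holes 13 mm wide on a circle of 42 mm radius, at 0, 72, 144, 216 and 288 deg from its +x axis; any hole may go on any stud.
- jig_handle (a point): centre of the disc's red handle, 47 mm above the disc's underside, on its axis; axes as the disc's. The handle is a bar 64 mm long (x), 24 mm wide (y) and 34 mm high (z), on a stem 24 mm across. Pinch it across its 24 mm width from above.
- chuck: blue square base 150 x 150 mm, bolted down on the 4 mm board; origin: centre of its underside, z up. On it a round dark ring, 116 mm across, with five upright brass studs. The ring is stiff: it gives only when turned with more than about 0.8 N m. The studs must not be loaded with more than about 60 N.
- chuck_face (a point): point on the chuck's axis on the ring's flat upper face, 50 mm above the base's underside; z up. The disc must lie on this face. Five 10 mm studs with domed tips, 72 deg apart on a 42 mm radius, stand 18 mm above it. Their angle about the axis differs each time, does not follow the base's yaw and is NOT measured: find it by feel or sight.
- hammer: hammer with a wooden handle, lying on the bench, to be left alone
- wrench: steel wrench lying on the bench, to be left alone
- screwdriver: screwdriver lying at the back, to be left alone
- polish_can: white can, 66 mm wide, 110 mm tall, standing at the back, to be left alone
- oil_bottle: small clear bottle, 48 mm wide, 120 mm tall, standing at the back, to be left alone
- spare_flange: plain steel ring, 72 mm across, 9 mm thick, no stud holes; not part of the job, to be left alone
- brass_block: brass block 55 x 24 x 18 mm lying between chuck and disc, to be left alone
Mind the look-alikes: they are no part of the job. Leave any purple look-alike of the jig_disc alone.

How it is judged:
By the outcome, as a careful person would: the job done as asked, in the order asked, and still so for the second after the job is handed in, with the robot touching nothing.
It also fails if it takes over 72 s, if anything falls off the work surface, if the arm or the gripper's body presses on something with over 40 N, if the wrist force passes 120 N, or if a joint passes its speed limit or range.

## Working session

There is one attempt and no reset: what is moved stays moved. The work goes in short steps, Python scripts to look and compute and a tool call to move; the robot and the scene stay as the last step left them, time stands still between calls to the robot, and variables do not carry over. Pictures are saved under pics/ and viewed, at most 10 in all, crops included, and the job is handed in when it is done.

Besides the shell and the picture viewer there is one more tool, called after ">>>" as a command line: name --argument value ..., lists and objects as JSON in quotes. jog_arm: Moves the arm, as the interface text tells. Its arguments: {"type":"object","properties":{"turn":{"type":"array","items":{"type":"array","items":{"type":"number"}}},"delta_pos":{"type":"array","items":{"type":"array","items":{"type":"number"}}},"gripper":{"type":"array","items":{"type":"number"}},"grip_force":{"type":"number"}},"required":["turn","delta_pos","gripper"]}

```bash
mkdir -p pics; cat > h.py <<'E'
import numpy as np, cv2
from scipy.spatial.transform import Rotation as Rn
from workcell import read_state, vision, ticket
def cam(n, s=None):
    c=vision.calibration(n); f=210/np.tan(np.radians(c['vfov'])/2)
    if 'mount' in c and 'R' not in c:
        T=np.eye(4); T[:3,:3]=Rn.from_rotvec(s['tcp_rot']).as_matrix(); T[:3,3]=s['tool_pos']
        M=T@np.array(c['mount']); R=M[:3,:3].T; t=-R@M[:3,3]
    else: R=np.array(c['R']); t=np.array(c['t'])
    return f,c['cx'],c['cy'],R,t
def ray(C,u,v):
    f,cx,cy,R,t=C; return -R.T@t, R.T@np.array([(u-cx)/f,(v-cy)/f,1])
def onz(C,u,v,z):
    o,d=ray(C,u,v); return o+d*(z-o[2])/d[2]
def proj(C,X):
    f,cx,cy,R,t=C; p=R@np.array(X)+t; return cx+f*p[0]/p[2],cy+f*p[1]/p[2]
def grab(n,name):
    s=read_state(); im=vision.read_camera(n); cv2.imwrite('pics/%s.png'%name,im[:,:,::-1]); np.save('pics/%s.npy'%name,im); return s,im
E
python3 - <<'E'
from h import *
import pickle
a=[]
for n in('scene','side','wrist'):
    s,im=grab(n,n+'0'); print(n,vision.calibration(n)); a.append(im)
pickle.dump(s,open('s0.pkl','wb')); print(s)
E
```

```text
scene {'vfov': 47.2121229061216, 'cx': 275.48053739335046, 'cy': 212.9496633356155, 'R': array([[ 0.56570452,  0.82460212, -0.00312069],
       [ 0.60362533, -0.41667945, -0.67971664],
       [-0.56179611,  0.38263505, -0.73346817]]), 't': array([-0.26099705, -0.28552585,  1.7364038 ])}
side {'vfov': 47.576353781957984, 'cx': 272.44756895961564, 'cy': 209.4490536781224, 'R': array([[-0.96581143, -0.25828769, -0.02226562],
       [-0.13629665,  0.57895121, -0.80388974],
       [ 0.22052553, -0.77337117, -0.59436144]]), 't': array([0.48335008, 0.16322502, 1.36751021])}
wrist {'vfov': 66.84719324323447, 'cx': 279.2246279963302, 'cy': 212.4605034398327, 'mount': array([[-1.07110471e-04, -9.45401486e-01, -3.25907992e-01,
         8.54777546e-02],
       [ 9.99999963e-01, -1.82328193e-04,  2.00249392e-04,
        -2.45408155e-04],
       [-2.48738288e-04, -3.25907959e-01,  9.45401470e-01,
        -1.41396449e-01],
       [ 0.00000000e+00,  0.00000000e+00,  0.00000000e+00,
         1.00000000e+00]])}
{'time': 0.1, 'q': array([-1.28393065e+00,  2.64673344e-01,  1.60525355e+00, -1.11231005e-05,
        1.27372072e+00, -3.69116621e-02]), 'joint_vel': array([ 0.00073994, -0.00328119, -0.00247413, -0.00033616,  0.00110763,
       -0.00223386]), 'joint_torque': array([ 2.12666324e-03, -5.16709149e+01, -3.68589628e+01,  1.19383226e-04,
        6.35690172e-03, -3.89984928e-05]), 'tool_pos': array([ 0.2145475 , -0.63928427,  0.23008085]), 'tcp_rot': array([-3.09850333e+00, -5.06046290e-01,  4.18666730e-04]), 'wrist_force': array([ 0.36857252, -0.15491231,  0.03954654]), 'torque': array([-0.0102982 ,  0.02677929,  0.01931814]), 'grip_force': 0.0, 'width': 0.9988453342807848}
```

View pics/scene0.png

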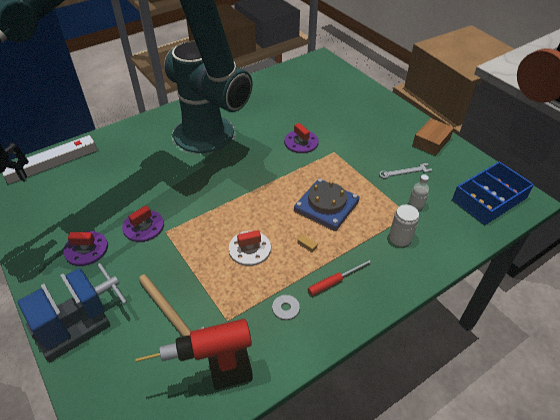

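View pics/side0.png

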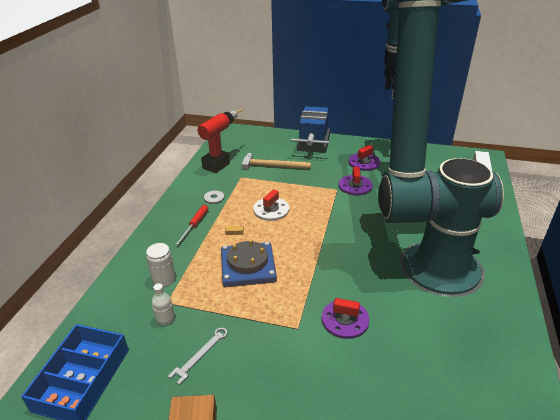

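Scene: aluminium disc with red handle at about (250,247), chuck at (327,203). Red-handled candidates are the silver disc (250,247) and the purple look-alikes (302,139), (143,222) and (86,247). Only the silver one on the board fits. In the side view the disc is at (271,208) and the chuck at (248,262).

```bash
cat > m1.py <<'E'
from h import *
S=cam('scene');D=cam('side')
def blob(im,box,f):
    x0,y0,x1,y1=box; c=im[y0:y1,x0:x1].astype(int); m=f(c[...,0],c[...,1],c[...,2]).astype(np.uint8)
    n,l,st,ce=cv2.connectedComponentsWithStats(m); i=1+np.argmax(st[1:,4]); return ce[i]+[x0,y0],st[i,4],(l==i)
def tri(a,b):
    o1,d1=ray(S,*a);o2,d2=ray(D,*b)
    k=np.linalg.lstsq(np.stack([d1,-d2],1),o2-o1,rcond=None)[0]
    p,q=o1+k[0]*d1,o2+k[1]*d2; return (p+q)/2,np.linalg.norm(p-q)
s=np.load('pics/scene0.npy');d=np.load('pics/side0.npy')
red=lambda r,g,b:(r>110)&(g<90)&(b<90)&(r>1.8*g)
a=blob(s,(225,222,278,270),red);b=blob(d,(250,185,295,222),red)
print('handle',a[:2],b[:2],tri(a[0],b[0]))
m=blob(s,(225,222,278,270),red)[2]; ys,xs=np.nonzero(m); 
# chuck: blue base hull
blue=lambda r,g,b:(b>60)&(b>1.5*r)&(b>1.2*g)
for C,im,bx in((S,s,(285,165,370,240)),(D,d,(210,230,285,290))):
    c=blob(im,bx,blue); ys,xs=np.nonzero(c[2]); h=cv2.convexHull(np.stack([xs+bx[0],ys+bx[1]],1).astype(np.int32))
    print(c[:2],cv2.approxPolyDP(h,3,True)[:,0].tolist())
    wh=lambda r,g,b:(r>105)&(g>100)&(b>95)
dc=blob(s,(222,225,278,270),lambda r,g,b:(r>130)&(abs(r-b)<30)&(abs(r-g)<30))
ys,xs=np.nonzero(dc[2]);h=cv2.convexHull(np.stack([xs+222,ys+225],1).astype(np.int32));e=cv2.fitEllipse(h);print('disc ell',e,onz(S,*e[0],.012))
cr=np.hstack([cv2.resize(s[160:275,215:375],(0,0),fx=3,fy=3,interpolation=2)])
cv2.imwrite('pics/crop1.png',cr[:,:,::-1])
E
python3 m1.py
```

```text
handle (array([248.61428571, 235.20714286]), np.int32(140)) (array([269.77477477, 196.53153153]), np.int32(111)) (array([ 0.54489795, -0.1449721 ,  0.06033847]), np.float64(0.004464299373105116))
(array([327.58536585, 208.47154472]), np.int32(615)) [[358, 197], [336, 226], [295, 206], [316, 181]]
(array([247.41899441, 268.27932961]), np.int32(716)) [[275, 276], [224, 282], [222, 247], [269, 243]]
disc ell ((249.31297302246094, 247.2261199951172), (32.9548225402832, 41.94566345214844), 85.19530487060547) [ 0.54567417 -0.14789876  0.012     ]
```

View pics/crop1.png

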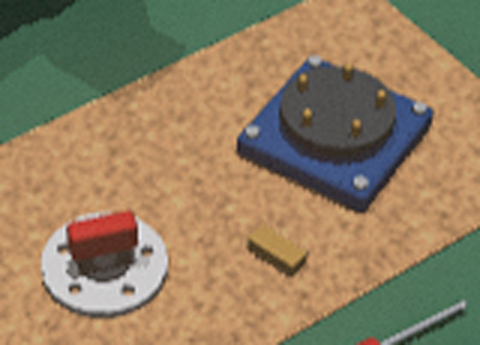

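The crop shows the silver disc at full-frame (250,247) with holes and a red handle on the board, and the chuck at (327,203) with five brass studs. I'm moving above the disc for a wrist view.

>>> jog_arm --turn '[[0, 0, 0], [0, 0, 0], [0, 0, 0], [0, 0, 0], [0, 0, 0], [0, 0, 0], [0, 0, 0], [0, 0, 0], [0, 0, 0], [0, 0, 0], [0, 0, 0], [0, 0, 0], [0, 0, 0], [0, 0, 0], [0, 0, 0], [0, 0, 0], [0, 0, 0], [0, 0, 0], [0, 0, 0], [0, 0, 0]]' --delta_pos '[[0.026, -0.02, 0], [0.026, -0.02, 0], [0.026, -0.02, 0], [0.026, -0.02, 0], [0.026, -0.02, 0], [0.026, -0.02, 0], [0.026, -0.02, 0], [0.026, -0.02, 0], [0.026, -0.02, 0], [0.026, -0.02, 0], [0.026, -0.02, 0], [0.026, -0.02, 0], [0.026, -0.02, 0], [0.026, -0.02, 0], [0.026, -0.02, 0], [0.026, -0.02, 0], [0.026, -0.02, 0], [0.026, -0.02, 0], [0, 0, 0], [0, 0, 0]]' --gripper '[0.085, 0.085, 0.085, 0.085, 0.085, 0.085, 0.085, 0.085, 0.085, 0.085, 0.085, 0.085, 0.085, 0.085, 0.085, 0.085, 0.085, 0.085, 0.085, 0.085]' --grip_force 60

```text
time: 1.82
tool_pos: [0.5443, -0.1482, 0.2309]
tcp_rot: [-3.099, -0.512, 0.001]
wrist_force: [1.5, 0.1, -0.0]
width: 0.996
grip_force: 0.0
```

```bash
python3 - <<'E'
from h import *
import pickle
s,im=grab('wrist','w1'); pickle.dump(s,open('s1.pkl','wb')); print(s['tool_pos'],s['tcp_rot'],s['q'])
E
```

```text
[ 0.54430864 -0.14824318  0.23085733] [-3.09944473e+00 -5.11753879e-01  1.31367681e-03] [-3.09920281e-01  5.58086943e-02  1.84433008e+00 -2.30426717e-04
  1.24228191e+00  9.33680212e-01]
```

View pics/w1.png

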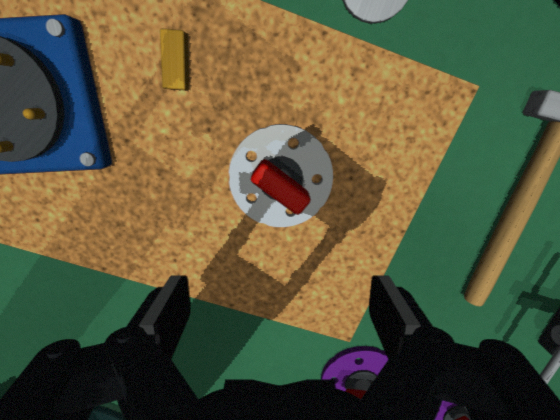

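The wrist view shows the disc at (281,175), its handle at (281,187), the brass block at (174,60) and the chuck at the left edge. Next I fit the disc, handle and holes.

```bash
cat > m2.py <<'E'
from h import *
import pickle
s=pickle.load(open('s1.pkl','rb')); im=np.load('pics/w1.npy').astype(int); C=cam('wrist',s)
r,g,b=im[...,0],im[...,1],im[...,2]
sub=np.zeros(r.shape,bool); sub[105:245,210:350]=1
red=sub&(r>80)&(g<60)&(b<60)&(r>2*g)
n,l,st,ce=cv2.connectedComponentsWithStats(red.astype(np.uint8)); i=1+np.argmax(st[1:,4])
ys,xs=np.nonzero(l==i); P=np.array([onz(C,x,y,.068)[:2] for x,y in zip(xs,ys)])
rc=cv2.minAreaRect((P*1000).astype(np.float32)); print('handle red rect mm (at top z)',rc, st[i])
gray=sub&(abs(r-b)<25)&(abs(r-g)<20)&(r>75)
n,l,st,ce=cv2.connectedComponentsWithStats(cv2.morphologyEx((gray|red).astype(np.uint8),cv2.MORPH_OPEN,np.ones((3,3),np.uint8))); i=1+np.argmax(st[1:,4])
ys,xs=np.nonzero(l==i); h=cv2.convexHull(np.stack([xs,ys],1).astype(np.int32))
W=np.array([onz(C,x,y,.014)[:2] for x,y in h[:,0]])*1000; c,R=cv2.minEnclosingCircle(W.astype(np.float32)); e=cv2.fitEllipse(W.astype(np.float32)); print('disc',c,R,e)
holes=sub&(r>g+30)&(g>b+15)&~red
n,l,st,ce=cv2.connectedComponentsWithStats(holes.astype(np.uint8))
for k in range(1,n):
    if 15<st[k,4]<300:
        p=onz(C,*ce[k],.009)[:2]*1000-np.array(e[0]); print(ce[k].round(1),st[k,4],'r',np.hypot(*p).round(1),'ang',np.degrees(np.arctan2(p[1],p[0])).round(1))
M=Rn.from_rotvec(s['tcp_rot']).as_matrix(); print(M.round(3)); print('tool x yaw',np.degrees(np.arctan2(M[1,0],M[0,0])))
E
python3 m2.py
```

```text
handle red rect mm (at top z) ((549.2452392578125, -147.26303100585938), (61.97529602050781, 22.35359764099121), 71.28742980957031) [ 251  164   59   50 1293]
disc (548.1768188476562, -147.89654541015625) 60.10860061645508 ((548.0667114257812, -148.11102294921875), (119.07102966308594, 119.6044692993164), 72.59587860107422)
[251.1 155.1] 66 r 41.9 ang 71.3
[251.3 196.9] 49 r 42.0 ang 143.6
[288.8 211. ] 22 r 43.0 ang -147.5
[344.8 239.4] 91 r 112.6 ang -115.8
[[ 0.947  0.321 -0.001]
 [ 0.321 -0.947  0.   ]
 [-0.001 -0.    -1.   ]]
tool x yaw 18.751212327567163
```

```bash
python3 - <<'E'
from h import *
S=cam('scene');D=cam('side')
print(onz(S,326.5,203.5,.03),onz(D,247.5,262,.03))
E
```

```text
[0.54786968 0.12819497 0.03      ] [0.53478665 0.14402704 0.03      ]
```

>>> jog_arm --turn '[[0, 0, 0], [0, 0, 0], [0, 0, 0], [0, 0, 0], [0, 0, 0], [0, 0, 0], [0, 0, 0], [0, 0, 0], [0, 0, 0], [0, 0, 0], [0, 0, 0], [0, 0, 0], [0, 0, 0], [0, 0, 0]]' --delta_pos '[[0.0073, -0.0224, 0], [0.0073, -0.0224, 0], [0.0073, -0.0224, 0], [0.0073, -0.0224, 0], [0.0073, -0.0224, 0], [0.0073, -0.0224, 0], [0.0073, -0.0224, 0], [0.0073, -0.0224, 0], [0.0073, -0.0224, 0], [0.0073, -0.0224, 0], [0.0073, -0.0224, 0], [0.0073, -0.0224, 0], [0, 0, 0], [0, 0, 0]]' --gripper '[0.085, 0.085, 0.085, 0.085, 0.085, 0.085, 0.085, 0.085, 0.085, 0.085, 0.085, 0.085, 0.085, 0.085]'

```text
time: 3.03
tool_pos: [0.5412, 0.1323, 0.2311]
tcp_rot: [3.1, 0.507, -0.001]
wrist_force: [0.3, -1.2, 0.2]
width: 0.994
grip_force: 0.0
```

```bash
python3 - <<'E'
from h import *
import pickle
s,im=grab('wrist','w2'); pickle.dump(s,open('s2.pkl','wb')); print(s['tool_pos'],s['tcp_rot'],s['q'])
E
```

```text
[0.54121562 0.1323488  0.23108456] [ 3.09971939e+00  5.07002530e-01 -8.05197666e-04] [ 1.95543372e-01  4.20556887e-02  1.85830201e+00 -7.03369447e-04
  1.24177028e+00  1.44231042e+00]
```

View pics/w2.png

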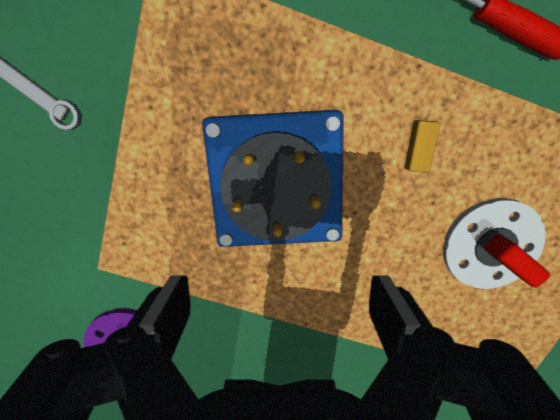

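The wrist view shows the chuck with five studs at about (249,160), (299,158), (316,203), (277,232) and (237,206).

```bash
cat > m3.py <<'E'
from h import *
import pickle
from scipy.optimize import least_squares
s=pickle.load(open('s2.pkl','rb')); im=np.load('pics/w2.npy').astype(int); C=cam('wrist',s)
r,g,b=im[...,0],im[...,1],im[...,2]
sub=np.zeros(r.shape,bool); sub[140:245,222:335]=1
m=sub&(r>b*1.6)&(r>60)&(r>g)
n,l,st,ce=cv2.connectedComponentsWithStats(m.astype(np.uint8))
Q=[]
for k in range(1,n):
    if st[k,4]>20: print(ce[k].round(1),st[k]); Q.append(ce[k])
for z in (.064,.068,.072):
    P=np.array([onz(C,*q,z)[:2]*1000 for q in Q])
    def res(p):
        a=np.arctan2(P[:,1]-p[1],P[:,0]-p[0]); k=np.round((a-p[2])/(2*np.pi/5)); t=p[2]+k*2*np.pi/5
        return np.r_[p[0]+p[3]*np.cos(t)-P[:,0],p[1]+p[3]*np.sin(t)-P[:,1]]
    c=P.mean(0); a0=np.arctan2(*(P[0]-c)[::-1])
    f=least_squares(res,[*c,a0,42]); print(z,f.x[:2].round(2),np.degrees(f.x[2])%72,'R',f.x[3],f.fun.round(1))
# base centre from ring ellipse / bolts
bo=sub*0; wb=(r>110)&(abs(r-b)<45)&(abs(r-g)<30)
box=np.zeros(r.shape,bool); box[112:250,200:345]=1
n,l,st,ce=cv2.connectedComponentsWithStats((wb&box).astype(np.uint8)); B=[ce[k] for k in range(1,n) if st[k,4]>40]
P=np.array([onz(C,*q,.03)[:2]*1000 for q in B]); print(np.round(B,1).tolist(),P.round(1).tolist(),P.mean(0))
bl=box&(b>60)&(b>1.5*r)
ys,xs=np.nonzero(bl); h=cv2.convexHull(np.stack([xs,ys],1).astype(np.int32)); 
for z in(.02,.03,.04): print(z,cv2.minAreaRect(np.array([onz(C,x,y,z)[:2]*1000 for x,y in h[:,0]],np.float32)))
E
python3 m3.py
```

```text
[299.5 157.8] [296 153   9  10  73]
[248.  159.9] [243 155  11  11  90]
[315.6 203.9] [311 200  10   9  71]
[236.5 207.3] [232 203  10  10  74]
[277.2 232.2] [273 228   9   9  63]
[311.5 243.4] [276 242  59   3 116]
0.064 [539.47 130.46] 63.55208571809219 R 44.83062552298131 [  3.2  -3.3   5.2  -5.3  -0.1   0.4  -1.1  -1.   -7.4  -7.  -11.1  27.5]
0.068 [540.54 130.85] 63.55208573168327 R 44.24922093619492 [  3.1  -3.3   5.1  -5.2  -0.1   0.4  -1.   -1.   -7.3  -6.9 -10.9  27.2]
0.072 [541.62 131.23] 63.552085738017496 R 43.66781635928124 [  3.1  -3.2   5.   -5.1  -0.1   0.4  -1.   -1.   -7.2  -6.8 -10.8  26.8]
[[332.6, 123.2], [212.3, 129.9], [332.3, 234.8], [225.6, 239.7]] [[620.8, 100.7], [574.4, 217.3], [503.7, 54.4], [458.1, 170.9]] [539.26208718 135.83474311]
0.02 ((539.5418090820312, 136.06324768066406), (150.31039428710938, 149.56820678710938), 21.59737205505371)
0.03 ((541.8875122070312, 136.7403106689453), (146.04542541503906, 145.3242645263672), 21.59735870361328)
0.04 ((544.2333984375, 137.41738891601562), (141.7804718017578, 141.08033752441406), 21.59735679626465)
```

```bash
sed -i 's/sub\[140:245,222:335\]/sub[140:240,222:335]/' m3.py; python3 m3.py | grep -v '^\['
```

```text
0.064 [539.55 135.97] 57.00059334571871 R 42.49308821340012 [-0.1 -0.1  0.   0.1  0.   0.  -0.  -0.1  0.1 -0. ]
0.068 [540.62 136.28] 57.000593344032936 R 41.94199893920093 [-0.1 -0.1  0.   0.1  0.   0.  -0.  -0.1  0.1 -0. ]
0.072 [541.69 136.59] 57.000593349180406 R 41.39090965330654 [-0.1 -0.1  0.   0.1  0.   0.  -0.  -0.1  0.1 -0. ]
0.02 ((539.5418090820312, 136.06324768066406), (150.31039428710938, 149.56820678710938), 21.59737205505371)
0.03 ((541.8875122070312, 136.7403106689453), (146.04542541503906, 145.3242645263672), 21.59735870361328)
0.04 ((544.2333984375, 137.41738891601562), (141.7804718017578, 141.08033752441406), 21.59735679626465)
```

>>> jog_arm --turn '[[0, 0, 0], [0, 0, 0], [0, 0, 0], [0, 0, 0], [0, 0, 0], [0, 0, 0], [0, 0, 0], [0, 0, 0], [0, 0, 0], [0, 0, 0], [0, 0, 0], [0, 0, 0]]' --delta_pos '[[-0.0069, 0.0223, 0], [-0.0069, 0.0223, 0], [-0.0069, 0.0223, 0], [-0.0069, 0.0223, 0], [-0.0069, 0.0223, 0], [-0.0069, 0.0223, 0], [-0.0069, 0.0223, 0], [-0.0069, 0.0223, 0], [-0.0069, 0.0223, 0], [-0.0069, 0.0223, 0], [-0.0069, 0.0223, 0], [-0.0069, 0.0223, 0]]' --gripper '[0.085, 0.085, 0.085, 0.085, 0.085, 0.085, 0.085, 0.085, 0.085, 0.085, 0.085, 0.085]'

```text
time: 4.08
tool_pos: [0.5469, -0.1502, 0.2313]
tcp_rot: [3.101, 0.502, -0.001]
wrist_force: [0.3, -0.4, -0.9]
width: 0.998
grip_force: 0.0
```

>>> jog_arm --turn '[[0, 0, -0.102], [0, 0, -0.102], [0, 0, -0.102], [0, 0, -0.102], [0, 0, -0.102], [0, 0, -0.102], [0, 0, -0.102], [0, 0, -0.102], [0, 0, -0.102], [0, 0, 0], [0, 0, 0], [0, 0, 0]]' --delta_pos '[[0, 0, 0.01], [0, 0, 0.01], [0, 0, 0.01], [0, 0, 0.01], [0, 0, 0.01], [0, 0, 0.01], [0, 0, 0.01], [0, 0, 0.01], [0, 0, 0.01], [0, 0, 0], [0, 0, 0], [0, 0, 0]]' --gripper '[0.085, 0.085, 0.085, 0.085, 0.085, 0.085, 0.085, 0.085, 0.085, 0.085, 0.085, 0.085]'

```text
time: 5.08
tool_pos: [0.5479, -0.1482, 0.1418]
tcp_rot: [2.558, 1.822, 0.0]
wrist_force: [-0.2, 0.9, -0.4]
width: 0.995
grip_force: 0.0
```

```bash
cat > m4.py <<'E'
from h import *
import pickle,sys
# measure disc in tool frame; z of disc top & handle top given as tool depth from TCP via world z
name=sys.argv[1]; ztop=float(sys.argv[2])  # world z of disc top
s,im=grab('wrist',name); pickle.dump(s,open(name+'.pkl','wb')); C=cam('wrist',s); im=im.astype(int)
M=Rn.from_rotvec(s['tcp_rot']).as_matrix(); print('tcp',s['tool_pos'].round(4),'yaw',np.degrees(np.arctan2(M[1,0],M[0,0])).round(2),'tilt',M[:,2].round(4))
print('F',s['wrist_force'].round(1),'T',s['torque'].round(2),'w',round(s['width'],3))
r,g,b=im[...,0],im[...,1],im[...,2]
red=(r>80)&(g<60)&(b<60)&(r>2*g); red[:, :180]=0; red[:,380:]=0; red[330:]=0
n,l,st,ce=cv2.connectedComponentsWithStats(red.astype(np.uint8)); i=1+np.argmax(st[1:,4]); print('red px',ce[i].round(1),st[i])
ys,xs=np.nonzero(l==i); P=np.array([onz(C,x,y,ztop+.054)[:2] for x,y in zip(xs,ys)]); print('red rect',cv2.minAreaRect((P*1000).astype(np.float32)))
E
python3 m4.py w3 .014
```

```text
tcp [ 0.5479 -0.1482  0.1418] yaw 70.92 tilt [ 5.e-04 -4.e-04 -1.e+00]
F [-0.2  0.9 -0.4] T [ 0.01 -0.01 -0.  ] w 0.995
red px [276.8 235. ] [ 263  206   29   57 1451]
red rect ((545.4095458984375, -154.20213317871094), (44.528358459472656, 20.326095581054688), 71.31095886230469)
```

View pics/w3.png

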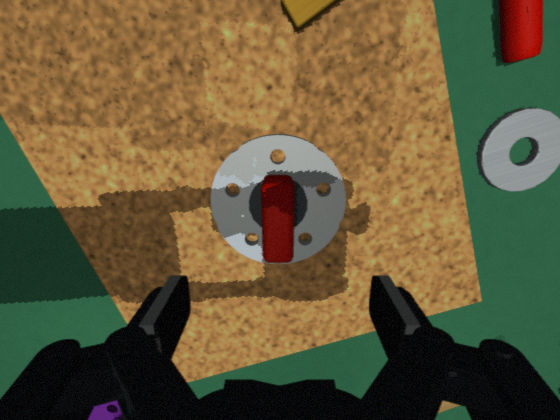

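The wrist view shows the handle at (277,219) vertical between the fingers, with holes at (278,156), (233,188), (323,188), (252,238) and (305,238). I refine the disc centre from the holes, then descend.

```bash
cat > m5.py <<'E'
from h import *
import pickle,sys
from scipy.optimize import least_squares
def fit(P):
    def res(p):
        a=np.arctan2(P[:,1]-p[1],P[:,0]-p[0]); k=np.round((a-p[2])/(2*np.pi/5)); t=p[2]+k*2*np.pi/5
        return np.r_[p[0]+p[3]*np.cos(t)-P[:,0],p[1]+p[3]*np.sin(t)-P[:,1]]
    f=least_squares(res,[*P.mean(0),np.arctan2(*(P[0]-P.mean(0))[::-1]),42]); return f.x[:2].round(2),np.degrees(f.x[2])%72,f.x[3],f.fun.round(1)
if __name__=='__main__':
    s=pickle.load(open('w3.pkl','rb')); im=np.load('pics/w3.npy').astype(int); C=cam('wrist',s)
    r,g,b=im[...,0],im[...,1],im[...,2]
    Q=[]
    for x,y in((278,156),(233,188),(323,188),(252,238),(305,238)):
        w=np.zeros(r.shape,bool); w[y-9:y+10,x-10:x+11]=1
        m=w&(r>b*1.35)&~((r>2*g))
        n,l,st,ce=cv2.connectedComponentsWithStats(m.astype(np.uint8)); i=1+np.argmax(st[1:,4]); Q.append(st[i,:2]+st[i,2:4]/2-.5); print(ce[i].round(1),Q[-1],st[i])
    for z in(.009,.012,.014): print(z,fit(np.array([onz(C,*q,z)[:2]*1000 for q in Q])))
E
python3 m5.py
```

```text
[277.4 155.5] [277.5 155.5] [271 149  14  14 153]
[232.7 188.4] [233. 188.] [227 183  13  11 113]
[322.6 187.7] [323.  187.5] [317 182  13  12 115]
[251.6 236.9] [251.5 237. ] [246 233  12   9  85]
[304.4 236.4] [304.5 236.5] [299 233  12   8  76]
0.009 (array([ 547.96, -147.66]), np.float64(71.19156532219733), np.float64(42.03581911239644), array([ 0.2, -0.2, -0.2,  0.3, -0. ,  0.3, -0.1, -0.2,  0.1, -0.1]))
0.012 (array([ 548.28, -146.79]), np.float64(71.19156529804769), np.float64(41.5759181673402), array([ 0.2, -0.2, -0.2,  0.3, -0. ,  0.3, -0.1, -0.2,  0.1, -0.1]))
0.014 (array([ 548.49, -146.21]), np.float64(71.19156532196182), np.float64(41.26931754550347), array([ 0.2, -0.2, -0.2,  0.3, -0. ,  0.3, -0.1, -0.2,  0.1, -0.1]))
```

>>> jog_arm --turn '[[0, 0, -0.004], [0, 0, 0], [0, 0, 0], [0, 0, 0], [0, 0, 0], [0, 0, 0], [0, 0, 0], [0, 0, 0], [0, 0, 0], [0, 0, 0], [0, 0, 0], [0, 0, 0]]' --delta_pos '[[0.0005, 0, 0.015], [0, 0, 0.015], [0, 0, 0.015], [0, 0, 0.015], [0, 0, 0.015], [0, 0, 0.015], [0, 0, 0.005], [0, 0, 0.005], [0, 0, 0.005], [0, 0, 0.005], [0, 0, 0], [0, 0, 0]]' --gripper '[0.085, 0.085, 0.085, 0.085, 0.085, 0.085, 0.085, 0.085, 0.085, 0.085, 0.085, 0.085]'

```text
time: 6.13
tool_pos: [0.5484, -0.1467, 0.0315]
tcp_rot: [2.551, 1.832, 0.0]
wrist_force: [-0.5, 0.2, 0.4]
width: 0.998
grip_force: 0.0
```

>>> jog_arm --turn '[[0, 0, 0], [0, 0, 0], [0, 0, 0], [0, 0, 0], [0, 0, 0], [0, 0, 0], [0, 0, 0], [0, 0, 0], [0, 0, 0], [0, 0, 0], [0, 0, 0], [0, 0, 0]]' --delta_pos '[[0, 0, 0], [0, 0, 0], [0, 0, 0], [0, 0, 0], [0, 0, 0], [0, 0, 0], [0, 0, 0], [0, 0, 0], [0, 0, 0], [0, 0, 0], [0, 0, 0], [0, 0, 0]]' --gripper '[0.06, 0.045, 0.035, 0.03, 0.026, 0.022, 0.018, 0.015, 0.015, 0.015, 0.015, 0.015]' --grip_force 50

```text
time: 7.13
tool_pos: [0.5481, -0.1465, 0.0315]
tcp_rot: [-2.551, -1.833, 0.0]
wrist_force: [-2.4, 1.7, 5.4]
width: 0.278
grip_force: 51.5
```

>>> jog_arm --turn '[[0, 0, 0], [0, 0, 0], [0, 0, 0], [0, 0, 0], [0, 0, 0], [0, 0, 0], [0, 0, 0], [0, 0, 0], [0, 0, 0], [0, 0, 0], [0, 0, 0], [0, 0, 0]]' --delta_pos '[[0, 0, -0.003], [0, 0, -0.005], [0, 0, -0.008], [0, 0, -0.012], [0, 0, -0.015], [0, 0, -0.015], [0, 0, -0.015], [0, 0, -0.015], [0, 0, -0.012], [0, 0, -0.005], [0, 0, 0], [0, 0, 0]]' --gripper '[0.015, 0.015, 0.015, 0.015, 0.015, 0.015, 0.015, 0.015, 0.015, 0.015, 0.015, 0.015]'

```text
time: 8.13
tool_pos: [0.5482, -0.1466, 0.1363]
tcp_rot: [2.551, 1.833, 0.0]
wrist_force: [0.3, 0.4, -6.6]
width: 0.275
grip_force: 50.2
```

```bash
python3 m4.py w4 .119
```

```text
tcp [ 0.5482 -0.1466  0.1363] yaw 71.38 tilt [ 2.e-04 -1.e-04 -1.e+00]
F [ 0.3  0.4 -6.6] T [-0.01  0.01 -0.02] w 0.275
red px [291.9 270.9] [284 263  16  16  71]
red rect ((561.7280883789062, -123.5703353881836), (6.331533908843994, 5.575989723205566), 72.53583526611328)
```

View pics/w4.png

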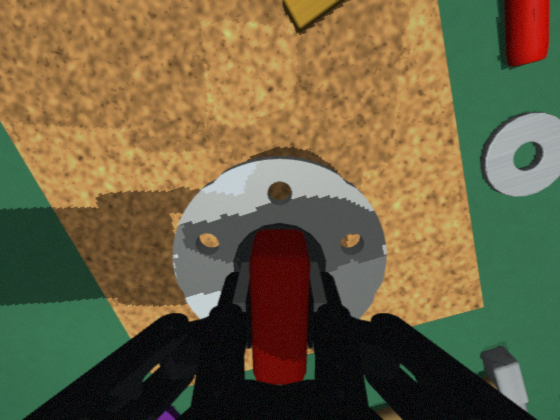

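The wrist view shows the disc held level, with holes at (279,191), (208,240) and (350,240). It is centred across the fingers, and I check its offset along the handle.

```bash
cat > m6.py <<'E'
from h import *
import pickle
from scipy.optimize import least_squares
s=pickle.load(open('w4.pkl','rb')); im=np.load('pics/w4.npy').astype(int); C=cam('wrist',s)
r,g,b=im[...,0],im[...,1],im[...,2]
M=Rn.from_rotvec(s['tcp_rot']).as_matrix()
def tool(q,z): return (M.T@(onz(C,*q,z)-s['tool_pos']))[:2]*1000
metal=(abs(r-b)<28)&(abs(r-g)<22)&(r>70)
# outline: first metal pixel from outside along columns (upper) 
P=[]
for x in range(200,360,4):
    y=np.nonzero(metal[130:260,x])[0]
    y=y[[metal[130+k:134+k,x].all() for k in y]]
    if len(y): P.append((x,130+y[0]-.5))
P=np.array(P)
for z in(.1088,.1188):
    T=np.array([tool(p,z) for p in P])
    f=least_squares(lambda c:np.hypot(T[:,0]-c[0],T[:,1]-c[1])-60,[0,0],loss='soft_l1'); print('outline',z,f.x.round(2),np.abs(f.fun).mean().round(2))
for x,y in((279,191),(208,240),(350,240)):
    w=np.zeros(r.shape,bool); w[y-17:y+18,x-17:x+18]=1
    m=w&~((abs(r-b)<28)&(abs(r-g)<22)); n,l,st,ce=cv2.connectedComponentsWithStats(m.astype(np.uint8)); i=1+np.argmax(st[1:,4])
    print(st[i],tool(st[i,:2]+st[i,2:4]/2-.5,.1188).round(2),tool(st[i,:2]+st[i,2:4]/2-.5,.1138).round(2))
E
python3 m6.py
```

```text
outline 0.1088 [-2.07  0.78] 0.26
outline 0.1188 [-0.76  0.82] 0.31
[269 182  22  18 296] [42.29  1.12] [40.94  1.13]
[199 233  20  15 224] [ 14.44 -37.54] [ 12.22 -38.75]
[340 234  20  14 208] [14.12 39.28] [11.89 40.48]
```

```bash
python3 - <<'E'
from h import *
import pickle
s=pickle.load(open('w4.pkl','rb'));C=cam('wrist',s);c=vision.calibration('wrist');print(c)
M=Rn.from_rotvec(s['tcp_rot']).as_matrix()
print(M.round(4),s['tcp_rot'],s['tool_pos'])
print((M.T@(onz(C,279.5,190.5,.1188)-s['tool_pos'])))
for z in (-.05,0,.0175): print(M.T@(np.array(onz(C,279.22,212.5,s['tool_pos'][2]-z))-s['tool_pos']))
E
```

```text
{'vfov': 66.84719324323447, 'cx': 279.2246279963302, 'cy': 212.4605034398327, 'mount': array([[-1.07437682e-04, -9.45328476e-01, -3.26119705e-01,
         8.51287674e-02],
       [ 9.99999974e-01, -1.67460146e-04,  1.55976976e-04,
         9.52016358e-04],
       [-2.02061530e-04, -3.26119679e-01,  9.45328469e-01,
        -1.41398286e-01],
       [ 0.00000000e+00,  0.00000000e+00,  0.00000000e+00,
         1.00000000e+00]])}
[[ 3.193e-01  9.477e-01  2.000e-04]
 [ 9.477e-01 -3.193e-01 -1.000e-04]
 [-0.000e+00  2.000e-04 -1.000e+00]] [2.55139176e+00 1.83269538e+00 1.91700276e-04] [ 0.54815463 -0.14657116  0.13634084]
[0.04228727 0.00112165 0.01754045]
[ 0.05358567  0.00096569 -0.0500006 ]
[ 3.63296170e-02  9.73168990e-04 -3.30892364e-07]
[0.03029    0.00097579 0.01749976]
```

```bash
python3 - <<'E'
from h import *
for i in range(4): print(vision.calibration('wrist')['mount'][:3,3], vision.calibration('wrist')['mount'][0,2], vision.calibration('scene')['t'])
E
python3 m3.py | grep '^0.0[67]'; python3 m2.py|head -3; python3 m5.py|tail -3
```

```text
[ 0.08512877  0.00095202 -0.14139829] -0.3261197046461921 [-0.26099705 -0.28552585  1.7364038 ]
[ 0.08512877  0.00095202 -0.14139829] -0.3261197046461921 [-0.26099705 -0.28552585  1.7364038 ]
[ 0.08512877  0.00095202 -0.14139829] -0.3261197046461921 [-0.26099705 -0.28552585  1.7364038 ]
[ 0.08512877  0.00095202 -0.14139829] -0.3261197046461921 [-0.26099705 -0.28552585  1.7364038 ]
0.064 [539.52 134.71] 57.00088054711229 R 42.49725469832793 [-0.1 -0.1  0.   0.1  0.   0.  -0.  -0.1  0.1 -0. ]
0.068 [540.6  135.02] 57.00088054817203 R 41.946113345587634 [-0.1 -0.1  0.   0.1  0.   0.  -0.  -0.1  0.1 -0. ]
0.072 [541.67 135.33] 57.000880547592864 R 41.39497199489517 [-0.1 -0.1  0.   0.1  0.   0.  -0.  -0.1  0.1 -0. ]
handle red rect mm (at top z) ((549.2260131835938, -148.52001953125), (61.979923248291016, 22.355548858642578), 71.29047393798828) [ 251  164   59   50 1293]
disc (548.1429443359375, -149.15237426757812) 60.11363983154297 ((548.0319213867188, -149.3687286376953), (119.07848358154297, 119.6150131225586), 72.88665008544922)
[251.1 155.1] 66 r 41.9 ang 71.3
0.009 (array([ 547.97, -147.67]), np.float64(71.1915522579864), np.float64(42.03620789856439), array([ 0.2, -0.2, -0.2,  0.3, -0. ,  0.3, -0.1, -0.2,  0.1, -0.1]))
0.012 (array([ 548.28, -146.8 ]), np.float64(71.19155226478343), np.float64(41.576306729337176), array([ 0.2, -0.2, -0.2,  0.3, -0. ,  0.3, -0.1, -0.2,  0.1, -0.1]))
0.014 (array([ 548.49, -146.22]), np.float64(71.19155225950348), np.float64(41.26970593183115), array([ 0.2, -0.2, -0.2,  0.3, -0. ,  0.3, -0.1, -0.2,  0.1, -0.1]))
```

>>> jog_arm --turn '[[0, 0, 0], [0, 0, 0], [0, 0, 0], [0, 0, 0], [0, 0, 0], [0, 0, 0], [0, 0, 0], [0, 0, 0], [0, 0, 0], [0, 0, 0], [0, 0, 0], [0, 0, 0], [0, 0, 0], [0, 0, 0], [0, 0, 0], [0, 0, 0]]' --delta_pos '[[0.009, -0.003, 0], [0.015, -0.006, 0], [0.02, -0.007, 0], [0.02, -0.007, 0], [0.02, -0.008, 0], [0.02, -0.007, 0], [0.02, -0.008, 0], [0.02, -0.007, 0], [0.02, -0.008, 0], [0.02, -0.007, 0], [0.02, -0.008, 0], [0.02, -0.007, 0], [0.019, -0.007, 0], [0.015, -0.005, 0], [0.009, -0.003, 0], [0, 0, 0]]' --gripper '[0.015, 0.015, 0.015, 0.015, 0.015, 0.015, 0.015, 0.015, 0.015, 0.015, 0.015, 0.015, 0.015, 0.015, 0.015, 0.015]'

```text
time: 9.52
tool_pos: [0.5397, 0.1398, 0.1353]
tcp_rot: [-2.548, -1.835, 0.002]
wrist_force: [0.0, -0.4, -5.0]
width: 0.277
grip_force: 50.0
```

>>> jog_arm --turn '[[0, 0, 0.03], [0, 0, 0.05], [0, 0, 0.05], [0, 0, 0.05], [0, 0, 0.04], [0, 0, 0.026], [0, 0, 0], [0, 0, 0], [0, 0, 0], [0, 0, 0]]' --delta_pos '[[0, 0, 0], [0, 0, 0], [0, 0, 0], [0, 0, 0], [0, 0, 0], [0, 0, 0], [0, 0, 0], [0, 0, 0], [0, 0, 0], [0, 0, 0]]' --gripper '[0.015, 0.015, 0.015, 0.015, 0.015, 0.015, 0.015, 0.015, 0.015, 0.015]'

```text
time: 10.35
tool_pos: [0.5405, 0.1374, 0.1361]
tcp_rot: [2.757, 1.506, -0.001]
wrist_force: [0.4, 1.1, -6.0]
width: 0.275
grip_force: 50.1
```

```bash
python3 m4.py w5 .119; python3 -c "
from h import *
print(vision.calibration('wrist')['mount'][:2,3])"
```

```text
tcp [0.5405 0.1374 0.1361] yaw 57.29 tilt [-3.e-04 -2.e-04 -1.e+00]
F [ 0.4  1.1 -6. ] T [ 0.04 -0.03 -0.04] w 0.275
red px [279.4 294.3] [ 258  259   45   71 2159]
red rect ((549.8648681640625, 150.15054321289062), (31.01882553100586, 16.630943298339844), 57.28269958496094)
[0.08532929 0.00067095]
```

View pics/w5.png

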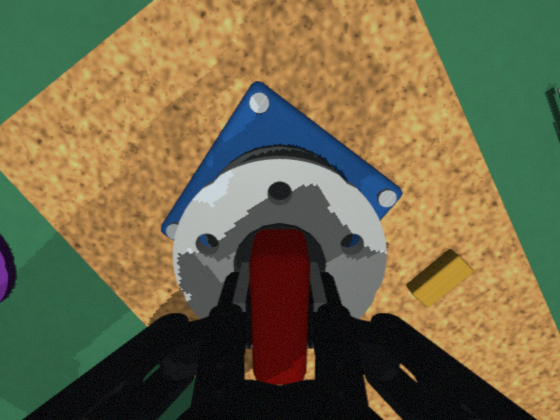

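The disc sits over the chuck with its holes (280,191), (207,241) and (352,241) symmetric about the tool. I lower it to just above the stud tips.

>>> jog_arm --turn '[[0, 0, 0], [0, 0, 0], [0, 0, 0], [0, 0, 0], [0, 0, 0], [0, 0, 0], [0, 0, 0], [0, 0, 0], [0, 0, 0], [0, 0, 0], [0, 0, 0], [0, 0, 0]]' --delta_pos '[[0, 0, 0.003], [0, 0, 0.005], [0, 0, 0.005], [0, 0, 0.005], [0, 0, 0.004], [0, 0, 0.003], [0, 0, 0.003], [0, 0, 0.002], [0, 0, 0.002], [0, 0, 0], [0, 0, 0], [0, 0, 0]]' --gripper '[0.015, 0.015, 0.015, 0.015, 0.015, 0.015, 0.015, 0.015, 0.015, 0.015, 0.015, 0.015]'

```text
time: 11.4
tool_pos: [0.5408, 0.1378, 0.1045]
tcp_rot: [2.757, 1.506, 0.001]
wrist_force: [-0.3, -0.8, -4.5]
width: 0.278
grip_force: 50.0
```

```bash
python3 m4.py w6 .086; python3 -c "
import cv2
a=cv2.imread('pics/w6.png'); cv2.imwrite('pics/w6c.png',cv2.resize(a[140:280,170:390],(0,0),fx=3.5,fy=3.5,interpolation=2))"
```

```text
tcp [0.5408 0.1378 0.1045] yaw 57.28 tilt [ 4.e-04  1.e-04 -1.e+00]
F [-0.3 -0.8 -4.5] T [-0.   -0.09  0.02] w 0.278
red px [279.3 294.3] [ 257  259   46   71 2557]
red rect ((549.5442504882812, 149.74942016601562), (31.48474884033203, 17.119300842285156), 57.60093688964844)
```

View pics/w6c.png

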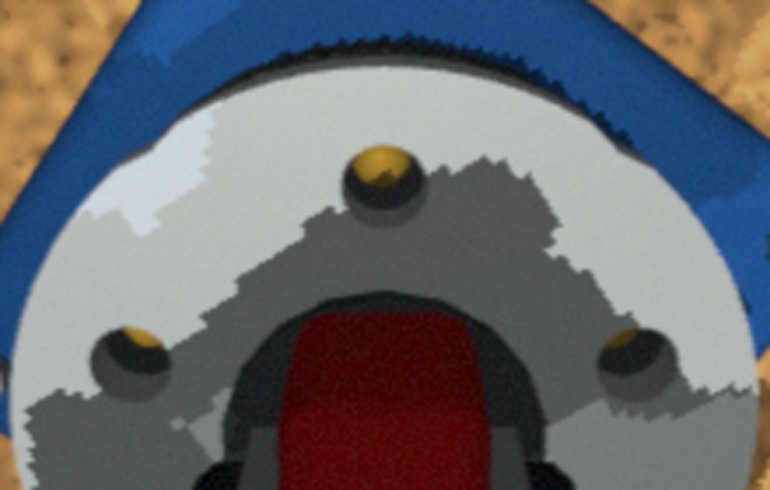

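The crop shows brass tips visible through all three holes, placed symmetrically. Descending by feel.

>>> jog_arm --turn '[[0, 0, 0], [0, 0, 0], [0, 0, 0], [0, 0, 0], [0, 0, 0], [0, 0, 0], [0, 0, 0], [0, 0, 0]]' --delta_pos '[[0, 0, 0.001], [0, 0, 0.001], [0, 0, 0.001], [0, 0, 0.001], [0, 0, 0.001], [0, 0, 0.001], [0, 0, 0], [0, 0, 0]]' --gripper '[0.015, 0.015, 0.015, 0.015, 0.015, 0.015, 0.015, 0.015]'

```text
time: 12.12
tool_pos: [0.5405, 0.1377, 0.0981]
tcp_rot: [-2.757, -1.506, 0.0]
wrist_force: [-0.8, -0.5, -5.6]
width: 0.274
grip_force: 50.0
```

```bash
cat > st.py <<'E'
from h import *
s=read_state(); print(s['tool_pos'].round(4),'F',s['wrist_force'].round(1),'T',s['torque'].round(2))
E
python3 st.py
```

```text
[0.5405 0.1377 0.0981] F [-0.8 -0.5 -5.6] T [-0.01  0.03 -0.02]
```

>>> jog_arm --turn '[[0, 0, 0], [0, 0, 0], [0, 0, 0], [0, 0, 0], [0, 0, 0], [0, 0, 0]]' --delta_pos '[[0, 0, 0.001], [0, 0, 0.001], [0, 0, 0.001], [0, 0, 0.001], [0, 0, 0], [0, 0, 0]]' --gripper '[0.015, 0.015, 0.015, 0.015, 0.015, 0.015]'

```text
time: 12.62
tool_pos: [0.5405, 0.1377, 0.0942]
tcp_rot: [-2.757, -1.506, 0.0]
wrist_force: [0.4, -1.0, -5.8]
width: 0.273
grip_force: 50.0
```

```bash
python3 st.py
```

```text
[0.5405 0.1377 0.0942] F [ 0.4 -1.  -5.8] T [ 0.08 -0.05  0.04]
```

>>> jog_arm --turn '[[0, 0, 0], [0, 0, 0], [0, 0, 0], [0, 0, 0], [0, 0, 0], [0, 0, 0], [0, 0, 0]]' --delta_pos '[[0, 0, 0.001], [0, 0, 0.001], [0, 0, 0.001], [0, 0, 0.001], [0, 0, 0.001], [0, 0, 0], [0, 0, 0]]' --gripper '[0.015, 0.015, 0.015, 0.015, 0.015, 0.015, 0.015]'

```text
time: 13.2
tool_pos: [0.5405, 0.1377, 0.0891]
tcp_rot: [-2.757, -1.506, 0.0]
wrist_force: [-0.0, 0.2, -5.5]
width: 0.276
grip_force: 50.0
```

```bash
python3 st.py
```

```text
[0.5405 0.1377 0.0891] F [-0.   0.2 -5.5] T [ 0.02 -0.06  0.03]
```

>>> jog_arm --turn '[[0, 0, 0], [0, 0, 0], [0, 0, 0], [0, 0, 0], [0, 0, 0], [0, 0, 0], [0, 0, 0]]' --delta_pos '[[0, 0, 0.001], [0, 0, 0.001], [0, 0, 0.001], [0, 0, 0.001], [0, 0, 0.001], [0, 0, 0], [0, 0, 0]]' --gripper '[0.015, 0.015, 0.015, 0.015, 0.015, 0.015, 0.015]'

```text
time: 13.78
tool_pos: [0.5405, 0.1377, 0.0842]
tcp_rot: [-2.757, -1.506, 0.0]
wrist_force: [0.0, 0.0, -6.4]
width: 0.272
grip_force: 50.0
```

```bash
python3 st.py
```

```text
[0.5405 0.1377 0.0842] F [ 0.   0.  -6.4] T [-0.01 -0.   -0.06]
```

Still free, with about 2.7 mm left. Slowing to 0.5 mm rows.

>>> jog_arm --turn '[[0, 0, 0], [0, 0, 0], [0, 0, 0], [0, 0, 0], [0, 0, 0], [0, 0, 0]]' --delta_pos '[[0, 0, 0.0005], [0, 0, 0.0005], [0, 0, 0.0005], [0, 0, 0.0005], [0, 0, 0], [0, 0, 0]]' --gripper '[0.015, 0.015, 0.015, 0.015, 0.015, 0.015]'

```text
time: 14.28
tool_pos: [0.5405, 0.1377, 0.0822]
tcp_rot: [-2.757, -1.506, 0.0]
wrist_force: [-0.3, 0.6, -6.0]
width: 0.272
grip_force: 50.0
```

>>> jog_arm --turn '[[0, 0, 0], [0, 0, 0], [0, 0, 0]]' --delta_pos '[[0, 0, 0.0003], [0, 0, 0.0002], [0, 0, 0]]' --gripper '[0.015, 0.015, 0.015]'

```text
time: 14.53
tool_pos: [0.5406, 0.1377, 0.0817]
tcp_rot: [-2.757, -1.506, 0.0]
wrist_force: [0.3, -0.8, -4.8]
width: 0.274
grip_force: 50.0
```

>>> jog_arm --turn '[[0, 0, 0], [0, 0, 0], [0, 0, 0]]' --delta_pos '[[0, 0, 0.0003], [0, 0, 0.0002], [0, 0, 0]]' --gripper '[0.015, 0.015, 0.015]'

```text
time: 14.78
tool_pos: [0.5407, 0.1377, 0.0816]
tcp_rot: [2.757, 1.506, 0.0]
wrist_force: [-0.3, 0.1, -3.1]
width: 0.274
grip_force: 50.5
```

>>> jog_arm --turn '[[0, 0, 0], [0, 0, 0], [0, 0, 0]]' --delta_pos '[[0, 0, 0.0003], [0, 0, 0.0002], [0, 0, 0]]' --gripper '[0.015, 0.015, 0.015]'

```text
time: 15.03
tool_pos: [0.5407, 0.1378, 0.0815]
tcp_rot: [2.757, 1.506, 0.0]
wrist_force: [-3.8, -1.3, 2.5]
width: 0.273
grip_force: 51.2
```

The force swung from −5.5 to +2.5 N at exactly the expected height, so the disc is home on the face. Releasing gently.

>>> jog_arm --turn '[[0, 0, 0], [0, 0, 0], [0, 0, 0], [0, 0, 0], [0, 0, 0], [0, 0, 0], [0, 0, 0], [0, 0, 0], [0, 0, 0], [0, 0, 0], [0, 0, 0], [0, 0, 0]]' --delta_pos '[[0, 0, 0], [0, 0, 0], [0, 0, 0], [0, 0, 0], [0, 0, 0], [0, 0, 0], [0, 0, 0], [0, 0, 0], [0, 0, 0], [0, 0, 0], [0, 0, 0], [0, 0, 0]]' --gripper '[0.024, 0.026, 0.028, 0.032, 0.038, 0.045, 0.052, 0.06, 0.06, 0.06, 0.06, 0.06]' --grip_force 20

```text
time: 16.03
tool_pos: [0.5406, 0.1377, 0.0808]
tcp_rot: [-2.757, -1.506, -0.0]
wrist_force: [-0.4, 0.3, -0.1]
width: 0.7
grip_force: 0.0
```

>>> jog_arm --turn '[[0, 0, 0], [0, 0, 0], [0, 0, 0], [0, 0, 0], [0, 0, 0], [0, 0, 0], [0, 0, 0], [0, 0, 0], [0, 0, 0], [0, 0, 0], [0, 0, 0], [0, 0, 0]]' --delta_pos '[[0, 0, -0.004], [0, 0, -0.008], [0, 0, -0.015], [0, 0, -0.018], [0, 0, -0.018], [0, 0, -0.018], [0, 0, -0.018], [0, 0, -0.018], [0, 0, -0.018], [0, 0, -0.01], [0, 0, 0], [0, 0, 0]]' --gripper '[0.06, 0.06, 0.06, 0.06, 0.06, 0.06, 0.06, 0.06, 0.06, 0.06, 0.06, 0.06]'

```text
time: 17.03
tool_pos: [0.541, 0.1378, 0.2265]
tcp_rot: [2.757, 1.506, 0.003]
wrist_force: [-0.2, 0.2, -0.6]
width: 0.702
grip_force: 0.0
```

```bash
python3 st.py; python3 m4.py w7 .064; python3 - <<'E'
from h import *
_,d=grab('side','side7'); _,w=grab('scene','scene7')
w1=cv2.imread('pics/w7.png'); a=cv2.resize(d[205:305,190:310],(480,400),interpolation=2)[:,:,::-1]; b=cv2.resize(w1[60:340,140:420],(320,320))
c=np.zeros((400,800,3),np.uint8); c[:,:480]=a; c[:320,480:]=b; cv2.imwrite('pics/c7.png',c)
E
```

```text
[0.541  0.1378 0.2265] F [-0.2  0.2 -0.6] T [ 0.02 -0.02  0.03]
tcp [0.541  0.1378 0.2265] yaw 57.28 tilt [ 1.7e-03  4.0e-04 -1.0e+00]
F [-0.2  0.2 -0.6] T [ 0.02 -0.02  0.03] w 0.702
red px [280.5 228.5] [266 205  26  40 752]
red rect ((534.6549072265625, 127.66531372070312), (35.18197250366211, 21.24175262451172), 57.96625900268555)
```

View pics/c7.png

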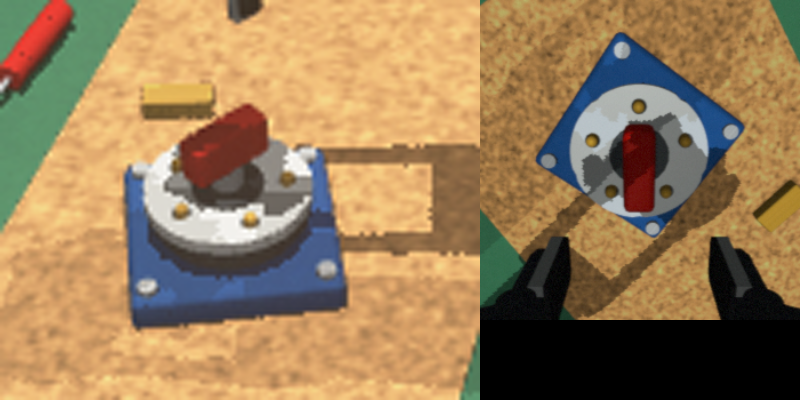

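The picture shows the disc flat on the ring, with all five studs protruding through the holes and the gripper clear. The brass block is untouched.

```bash
python3 -c "
from workcell import ticket
print(ticket.finish_job())"
```

```text
the job is handed in; nothing more can be done
None
```

The jig disc is fully home on the chuck with all five studs through its holes, the gripper is released and clear, and the job was handed in at about 17 s of the 72 s allowed.

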